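# Clear the sample tin and hold the radiation probe over it

### The arm

A 6-joint arm with a two-finger parallel gripper is mounted at the origin on the work surface. World frame = base frame: x ahead of the robot, y to its left, z up, the work surface at z = 0. Lengths are in m, angles in rad, forces in N, time in s.
With the tool pointing down it reaches from about 0.225 to 0.725 m from the base axis. Payload 3.1 kg.
Tool frame: the origin (TCP) lies at the very end of the fingers, on their centre line; the grasp point (between the pads) lies 19 mm behind it; y points along the fingers, x is the direction in which the jaws open and shut, and the axes are right-handed (so a half turn about y gives the same grasp; the last joint's range is limited). The gripper opens to 85 mm and grips with 20 to 120 N. Pads are 22 mm wide; open, the fingers measure 114 mm over their backs; the gripper's body (76 mm by 85 mm) begins 54 mm behind the grasp point. The pads swing forward as they close: fully open they stand 13 mm farther back than shut.
Start: joints at [0.974, 0.048, 0.099, 1.622, 0, 1.443], TCP at [0.237, 0.468, 0.231] pointing down, gripper open.
Joint ranges: [-2.91, 2.91], [-0.99, 1.94], [-1.21, 1.42], [-2.12, 2.29], [-1.49, 1.47], [-3.14, 3.14]. Speed limits (rad/s): [2.79, 2.79, 3.14, 3.14, 3.14, 3.14].

### API

Orientations are given as a rotation vector (axis times angle).
In Python, from rig import arm, cams gives the robot as it stands.
- The arm moves only by the shell command python3 -m inch 'ROWS' [OPENING] [FORCE]. ROWS is text: rows parted by semicolons, each of 6 numbers parted by spaces: the shift along the tool's x, y, z each as a share of 0.25 m, from -1 to 1, then the turn, a rotation vector about the tool's x, y, z each as a share of 120 degrees, from -1 to 1. A call has 1 to 10 rows; each row is the pose to reach, as a shift and turn from the pose measured when the call began, along the tool's axes at that moment; what a row does not reach only later rows make up. A row lasts 1/8 s, in which the tool goes at most 62.5 mm and 10.7 degrees, less where a joint would pass 70% of its speed; a pose out of reach is approached as far as the arm can. A call with a number of a shift or a turn outside -1 to 1 is refused whole. A call with a gripper value outside its range is refused whole. OPENING is the opening in per cent of the stroke, from 0 (shut) to 100 (fully open), set as the call begins (- or left out, the last holds). The fingers move at their own pace and stop on an object; FORCE is the grip in N (left out, the last holds). Time passes only in rows, so rows that repeat a pose let the fingers close. It gives the time, the measured TCP pose, the force and the opening at its end, in the units of the state.
- arm.sense(): the state, without advancing time (a new reading comes with each control period).
- cams.snapshot(name): name is "scene" or "top" or "wrist"; returns a dict with "pixels" (480x640x3 uint8, red, green, blue), "fovy" (degrees; the focal length in pixels is half the picture's height over the tangent of half this angle, whatever the lens; pixels are square), "cx", "cy" (the principal point, pixels), "D" ([k1, k2, p1, p2, k3] as OpenCV has them; the pictures are not rectified), "position" and "orientation" of the camera in the world. Camera axes: x right, y up, looking along -z (the intrinsics and any distortion apply to the point x, -y, -z); pixel columns grow to the right and rows downward; lengths in m; the calibration is good to about 2 mm. A picture is of the moment at which its call begins. There is no depth.
- arm.finish_job(): hands the job in, once; it reports no verdict.
The state is a dict: "time_s": time; "q": joint angles; "joint_velocities": joint speeds; "tau": joint torques, N m; "position": TCP position; "tcp_rot": TCP orientation; "force": force on the tool from outside, world axes, zero at the start; "torque": the same for the moment, N m; "finger_gap": finger opening in m.
Only numpy, scipy, OpenCV 4.12 (cv2) and the standard library are available. Lean on these libraries where they do the work, as an engineer would, in place of code of your own. Each camera call takes 0.05 s, during which the arm holds its last target. There are 200 camera calls.

### The job

Two stone chips have been left on the soil sample tin between the brick shield walls: put both into the steel waste tub first. Then take the probe off its mat by the stem, lift it over the shield wall and hold it upright about 1 cm above the tin, its rectangular face centred on the tin and lined up with it. The probe must not touch the tin, plate or walls at any time, nothing else on the table may be disturbed, and you finish while still holding the probe there, motionless.

Things in the scene. Friction and masses are not known exactly. Their poses are not given: they have to be found in the camera images.
- tin_top (a point): Centre of the top face of the sample tin, 22 above the table. The tin is flat aluminium, 80 (own x) x 50 (own y), 14 high, filled flush with brown soil, fixed in the middle of the measuring stage. z is up. (mm)
- stage: The fixed measuring stage: steel plate 200 (x) x 270 (y) x 8 with the tin in its middle. Along its +y and -y edges stand grey brick shield walls, the full 200 long in x, inner faces 95 and outer faces 135 from the tin's centre along y, tops 75 above the table; the two x sides are open. Origin: centre of the plate's underside; axes as the tin's. (mm)
- chip1_center (a point): Centre (12.5 above the underside) of a rough grey stone chip, about 30 (own x) x 26 (own y) x 26 high, 30 to 55 g. Its two parallel flat sides, 26 apart, face its own +y and -y. It lies on the sample tin, beside the other chip along the tin's x, centres about 46 apart. z is up. (mm)
- chip2_center (a point): Centre (12.5 above the underside) of a rough grey stone chip, about 30 (own x) x 26 (own y) x 26 high, 30 to 55 g. Its two parallel flat sides, 26 apart, face its own +y and -y. It lies on the sample tin, beside the other chip along the tin's x, centres about 46 apart. z is up. (mm)
- chip1: The first chip's body; origin at the centre of its underside.
- chip2: The second chip's body; origin at the centre of its underside.
- bin_in (a point): Centre of the inner floor of the round open steel waste tub, 5 above the table. The tub is 132 across at its foot, 156 across at the rim, wall 3, 90 tall, fixed. It stands outside one shield wall (left or right, it changes). (mm)
- probe_grip (a point): Point on the axis of the probe's grip stem, 75 above the probe's underside. The stem is 36 (own x) x 24 (own y) and runs from 30 to 115 above the underside; z is up along it. The probe stands upright on a black rubber mat (4 thick) outside the shield wall, on the opposite side of the stage from the tub (left or right, it changes). (mm)
- probe_face (a point): Centre of the measuring face (flat underside) of the wireless radiation probe, 75 below probe_grip, same axes. The probe is one rigid grey plastic piece, 0.25 to 0.4 kg: a rectangular head 80 (own x) x 50 (own y) x 30 high with the grip stem upright on its middle. (mm)
- probe: The probe; origin at the centre of its underside.
- bottle_a: Bystander, not to be disturbed. Amber glass sample bottle with a white cap, 64 across, 125 tall. Origin at the centre of its underside. (mm)
- bottle_b: Bystander, not to be disturbed. Green glass jar with a paper label, 60 across, 100 tall. Origin at the centre of its underside. (mm)
- measure: Bystander, not to be disturbed. Glass measuring cylinder, 25 across on a foot 68 across, 150 tall. Origin at the centre of its underside. (mm)
- scale: Bystander, not to be disturbed. Flat black pocket scale with a steel pan, 125 x 75 x 19. Origin at the centre of its underside. (mm)
- pen: Bystander, not to be disturbed. Orange pen thermometer lying flat, about 160 x 26 x 16. Origin at the centre of its underside. (mm)
- cap: Bystander, not to be disturbed. Loose white bottle cap, 40 across, 17 tall. Origin at the centre of its underside. (mm)
- vial: Bystander, not to be disturbed. Small clear vial with a black cap, 28 across, 55 tall. Origin at the centre of its underside. (mm)
Mind the look-alikes: they are no part of the job. What is shaped like the chip2 but orange is not meant.

How it is judged:
On the way, in this order (a step that is already met when the one before it is completed fails the run):
1. both stone chips lie in the waste tub, let go (horizontal distance between each of chip1_center, chip2_center and bin_in below 0.072 m and height (world z) of each of chip1_center, chip2_center below 0.085 m and contact force between each of chip1, chip2 and the fingers below 0.1 N), for 0.2 s.
2. the probe is held with its face higher than the shield walls (height (world z) of probe_face above 0.08 m and contact force between probe and the fingers above 1 N), for 0.1 s.
At the end, for the whole second after the job is handed in: Both chips lie in the tub. The probe is held by the fingers, still, touching nothing else: its face 4 to 20 mm above the tin's top, centred on the tin within 10 mm, upright within 0.12 rad, its long axis along the tin's within 0.15 rad (either way round) (all of step 1 and horizontal distance between probe_face and tin_top below 0.01 m and z of probe_face in the frame of tin_top between 0.004 and 0.02 m and angle between probe_face's own z axis and vertical below 0.12 rad and angle between the x axis of probe_face and the x axis of tin_top, either way round below 0.15 rad and linear speed of probe below 0.02 m/s and contact force between probe and the fingers above 1 N and contact force between probe and stage below 0.1 N); the arm keeps its last pose, push and grip.
It fails at once if the probe touches the tin, plate or shield walls (contact force between probe and stage above 1 N).
It fails at once if a bystander is moved by more than 30 mm (distance of any of bottle_a, bottle_b, measure, scale, pen, cap, vial from where it was at the start of the episode above 0.03 m).
It also fails if it takes over 67 s, if anything falls off the work surface, if the arm or the gripper's body presses on something with over 40 N, if the wrist force passes 120 N, or if a joint passes its speed limit or range.

## Working session

There is one attempt and no reset: what is moved stays moved. The work goes in short steps, Python scripts to look and compute and a shell command to move; the robot and the scene stay as the last step left them, time stands still between calls to the robot, and variables do not carry over. Pictures are saved under pics/ and viewed, about 8 in all and at most 12, crops included, and the job is handed in when it is done.

```bash
ls; mkdir -p pics
python3 - <<'E'
from rig import arm, cams
import cv2,numpy as np
s=arm.sense()
print(s)
for n in("top","scene"):
    d=cams.snapshot(n); cv2.imwrite(f"pics/{n}0.png",d["pixels"][:,:,::-1])
    print(n,{k:v for k,v in d.items() if k!="pixels"})
E
```

```text
pics
{'time_s': 0.0, 'q': array([9.74203793e-01, 4.87368561e-02, 9.75494069e-02, 1.62198301e+00,
       2.48119434e-05, 1.44300763e+00]), 'joint_velocities': array([ 0.00087769, -0.00041843, -0.00101241,  0.0024598 , -0.00073299,
       -0.00067779]), 'tau': array([-5.00691513e-04, -3.38782418e+01,  3.20016003e+01,  2.04225403e-02,
       -2.65557655e-04, -4.15468790e-06]), 'position': array([0.23685308, 0.46784104, 0.2301001 ]), 'tcp_rot': array([-1.39620424, -0.85567479,  0.85923682]), 'force': array([ 0.65090175,  0.47194123, -0.4206101 ]), 'torque': array([-0.03788019, -0.02255374, -0.01237435]), 'finger_gap': 0.08540447219783961}
top {'fovy': 46.281764249292785, 'cx': 316.8900559316131, 'cy': 246.72859644225923, 'D': array([0.05655701, 0.        , 0.        , 0.        , 0.        ]), 'position': array([ 0.49500317, -0.00436364,  1.38596175]), 'orientation': array([ 0.03846826, -0.04004495, -1.55142922])}
scene {'fovy': 52.05760508081314, 'cx': 317.2057095096458, 'cy': 249.30525858907194, 'D': array([-0.01567491,  0.        ,  0.        ,  0.        ,  0.        ]), 'position': array([1.18416343, 0.33929761, 0.66555369]), 'orientation': array([0.52507984, 0.89580847, 1.87536238])}
```

View pics/top0.png

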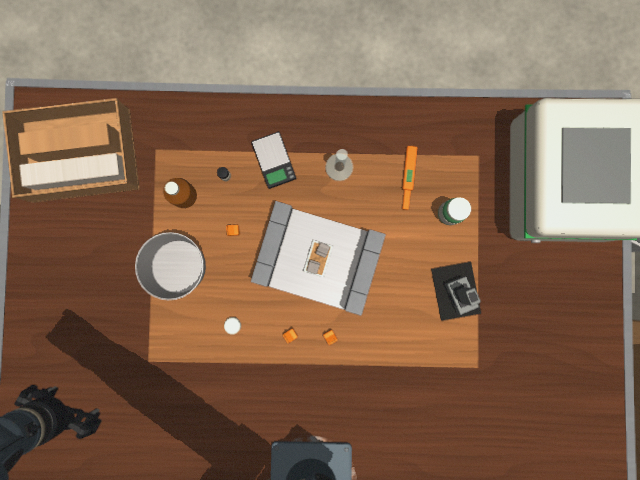

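View pics/scene0.png

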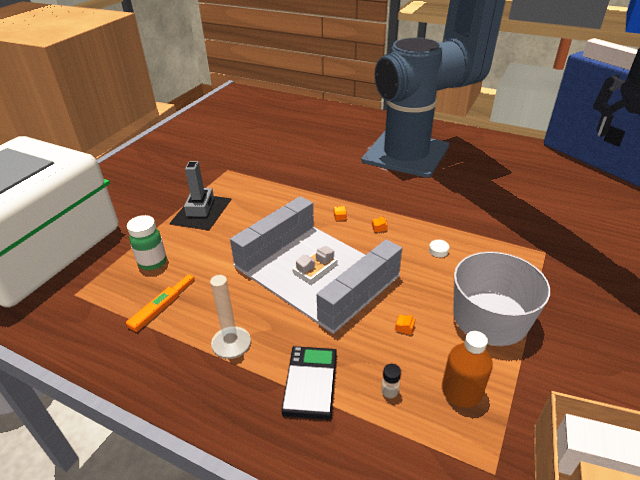

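Top view: the tub is at (170,266) and the stage centre at about (317,257). The grey chips are at (322,249) and (314,267), and the probe at (463,294) on its mat. The orange blocks at (232,230), (290,335) and (330,337) are the look-alikes and are not meant. The next step is to confirm this in enlarged crops.

```bash
cat > h.py <<'E'
from rig import arm, cams
import cv2,numpy as np
from scipy.spatial.transform import Rotation as R
from scipy.optimize import least_squares
def cal(d):
    f=240/np.tan(np.radians(d["fovy"])/2)
    return np.array([[f,0,d["cx"]],[0,f,d["cy"]],[0,0,1]]),np.array(d["D"]),R.from_rotvec(d["orientation"]).as_matrix()@np.diag([1,-1,-1.]),np.array(d["position"])
def proj(d,P):
    K,D,M,p=cal(d); P=np.atleast_2d(P).astype(float)
    return cv2.projectPoints(P,cv2.Rodrigues(M.T)[0],-M.T@p,K,D)[0].reshape(-1,2)
def ray(d,uv):
    K,D,M,p=cal(d)
    x=cv2.undistortPoints(np.array(uv,float).reshape(-1,1,2),K,D).reshape(-1,2)
    r=(M@np.c_[x,np.ones(len(x))].T).T
    return p,r/np.linalg.norm(r,axis=1)[:,None]
def atz(d,uv,z):
    p,r=ray(d,uv); return p+r*((z-p[2])/r[:,2])[:,None]
def tri(obs):
    A=np.zeros((3,3));b=np.zeros(3)
    for d,uv in obs:
        p,r=ray(d,[uv]); Q=np.eye(3)-np.outer(r[0],r[0]); A+=Q;b+=Q@p
    X=np.linalg.solve(A,b); return X,[np.round(proj(d,X)[0]-uv,1) for d,uv in obs]
def box(cx,cy,yaw,sx,sy,z):
    c=np.array([[1,1],[-1,1],[-1,-1],[1,-1]])*[sx/2,sy/2]
    a=np.array([[np.cos(yaw),-np.sin(yaw)],[np.sin(yaw),np.cos(yaw)]])
    return np.c_[c@a.T+[cx,cy],np.full(4,z)]
def snap(n,name=None):
    d=cams.snapshot(n)
    if name: cv2.imwrite(f"pics/{name}.png",d["pixels"][:,:,::-1]); np.save(f"pics/{name}.npy",d,allow_pickle=True)
    return d
def load(name): return np.load(f"pics/{name}.npy",allow_pickle=True).item()
def crop(d,x,y,w,h,k): return cv2.resize(d["pixels"][y:y+h,x:x+w,::-1],None,fx=k,fy=k,interpolation=cv2.INTER_CUBIC)
E
python3 - <<'E'
from h import *
t=snap("top","t1"); s=snap("scene","s1")
a=crop(t,240,190,160,130,2.5); b=crop(t,420,250,80,75,5)[:325,:400]
c=crop(s,225,190,180,140,400/180)[:275]; e=crop(s,160,150,80,80,5)[:275]
e=crop(s,160,155,100,69,4)[:275]
c=cv2.resize(c,(400,275)); e=cv2.resize(e,(400,275)); b=cv2.resize(b,(400,325))
cv2.imwrite("pics/c1.png",np.vstack([np.hstack([a,b]),np.hstack([c,e])]))
E
```

```text
(no output)
```

View pics/c1.png

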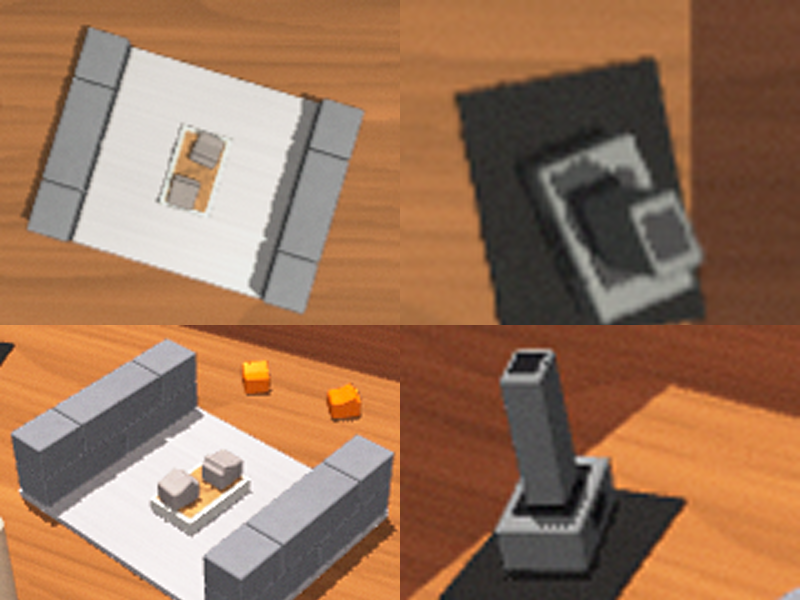

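The crops confirm two grey chips on the tin, with only plain orange blocks elsewhere. The probe stands on the mat with its long axis near the stage's x direction. I'll fit poses from both views, leaving heights free.

```bash
cat > fit1.py <<'E'
from h import *
t=load("t1");s=load("s1")
A=lambda L:np.array(L)/2.5+[240,190]
B=lambda L:np.array(L)/5+[420,250]
C=lambda L:(np.array(L)-[0,325])/2.2222+[225,190]
E_=lambda L:(np.array(L)-[400,325])/4+[160,155]
def fr(x,y,yaw,P):
    P=np.array(P,float);c,q=np.cos(yaw),np.sin(yaw)
    return np.c_[P[:,0]*c-P[:,1]*q+x,P[:,0]*q+P[:,1]*c+y,P[:,2]]
W=[.1,.135],[.1,.095],[-.1,.095],[-.1,.135],[.1,-.095],[.1,-.135],[-.1,-.135],[-.1,-.095]
W=np.array(W)
wt=A([[87,27],[130,45],[73,240],[28,230],[323,100],[363,108],[306,311],[262,298]])
ws=C([[205,558],[393,455],[360,437],[165,340],[13,435],[197,352]]);wi=[0,2,3,6,5,7]
# scene: +y wall nearer right; ident below by projection
def res(p,full=False):
    P=fr(p[0],p[1],p[2],np.c_[W,np.full(8,p[3])])
    a=proj(t,P)-wt; b=proj(s,P)
    b=np.array([b[np.argmin(((b-u)**2).sum(1))]-u for u in ws])
    return (a,b) if full else np.r_[a.ravel(),b.ravel()]
r=least_squares(res,[.49,.0,-.25,.075],loss="soft_l1");print("stage",r.x.round(4));print([q.round(1).tolist() for q in res(r.x,True)])
st=r.x
H=np.array([[1,1],[-1,1],[-1,-1],[1,-1]])
ht=B([[140,165],[232,133],[298,283],[204,322]]); tt=B([[230,200],[283,190],[303,258],[250,275]])
ts=E_([[513,352],[553,350],[541,380],[502,378]])
def rp(p,full=False):
    x,y,w,zh,zs=p
    a=fr(x,y,w,np.c_[H*[.04,.025],np.full(4,zh)]);b=fr(x,y,w,np.c_[H*[.018,.012],np.full(4,zs)])
    o=[]
    for d,P,u in((t,a,ht),(t,b,tt),(s,b,ts)):
        q=proj(d,P); o.append(np.array([q[np.argmin(((q-k)**2).sum(1))]-k for k in u]))
    return [k.round(1).tolist() for k in o] if full else np.concatenate(o).ravel()
x0=atz(t,[tt.mean(0)],.119)[0]
r=least_squares(rp,[x0[0],x0[1],.3,.034,.119],loss="soft_l1");print("probe",r.x.round(4));print(rp(r.x,True))
# tin & chips & tub
print("tin corners",atz(t,A([[183,123],[231,138],[208,213],[157,207]]),.022).round(4).tolist())
print("chip tops top-view",atz(t,A([[207,147],[184,190]]),.045).round(4).tolist())
for a,b in(((207,147),(178,487)),((184,190),(223,468))):
    print("chip tri",tri([(t,A([a])[0]),(s,C([b])[0])]))
print("tub rim", atz(t,[[136,266],[204,266],[170,232],[170,299]],.09).round(3).tolist())
E
python3 fit1.py
```

```text
stage [ 0.5347 -0.0081 -0.2703  0.0683]
[[[0.4, 0.2], [-0.6, -2.2], [-2.4, 1.4], [-0.8, 0.5], [-0.4, -1.2], [-0.1, 0.4], [-1.2, 1.2], [-0.0, 1.4]], [[-1.6, -0.1], [0.2, -0.3], [-2.0, -0.8], [0.3, 0.1], [-1.9, 0.6], [-0.7, 1.5]]]
probe [ 0.4539 -0.3568  0.391   0.0387  0.1162]
[[[-0.5, 0.2], [0.6, -1.0], [0.2, 0.4], [-0.6, 0.3]], [[-1.4, 0.8], [-2.0, -1.1], [0.2, 0.3], [0.8, 0.8]], [[-0.1, -0.9], [0.2, -0.2], [-1.0, 0.4], [-1.9, 0.7]]]
tin corners [[0.5816, 0.0042, 0.022], [0.5679, -0.0427, 0.022], [0.4946, -0.0217, 0.022], [0.4995, 0.0279, 0.022]]
chip tops top-view [[0.5576, -0.0193, 0.045], [0.5161, 0.0019, 0.045]]
chip tri (array([ 0.55755673, -0.018429  ,  0.03425539]), [array([-0.4,  0.2]), array([-0.6,  0. ])])
chip tri (array([0.51536252, 0.00382279, 0.03183163]), [array([-0.8,  0.4]), array([-1.,  0.])])
tub rim [[0.508, 0.409, 0.09], [0.511, 0.254, 0.09], [0.588, 0.334, 0.09], [0.434, 0.329, 0.09]]
```

```bash
cat >> h.py <<'E'
def down(phi):
    c,s=np.cos(phi),np.sin(phi); return np.array([[c,0,-s],[s,0,c],[0,-1,0]])
def state():
    s=arm.sense(); M=R.from_rotvec(s["tcp_rot"]).as_matrix()
    print("t",round(s["time_s"],2),"pos",s["position"].round(4),"phi",round(np.arctan2(M[1,0],M[0,0]),3),"tilt",round(float(np.arccos(-M[2,1])),3),"q",s["q"].round(2),"F",s["force"].round(1),"gap",round(s["finger_gap"],4))
    return s,M
def rows(targets,phi=None):
    s,M=state()
    for T in targets:
        D=down(T[3] if len(T)>3 else phi)
        print(T,"->",np.r_[M.T@(np.array(T[:3])-s["position"])/.25, R.from_matrix(M.T@D).as_rotvec()/np.radians(120)].round(3), "dist",np.linalg.norm(np.array(T[:3])-s["position"]).round(3))
E
python3 - <<'E'
from h import *
d=snap("wrist"); s,M=state()
K,D,Mc,p=cal(d); print("cam in tool",(M.T@(p-s["position"])).round(4)); print((M.T@Mc).round(3), d["fovy"])
rows([(.535,-.008,.25,1.30),(.535,-.008,.25,1.30-np.pi),(.36,.23,.25,0.5)])
E
```

```text
t 0.25 pos [0.237  0.4681 0.2307] phi 1.102 tilt 0.001 q [0.97 0.05 0.1  1.62 0.   1.44] F [-0.7 -0.5  0.2] gap 0.0855
cam in tool [-0.0005 -0.1427  0.0665]
[[ 1.    -0.    -0.001]
 [ 0.001 -0.263  0.965]
 [-0.    -0.965 -0.263]] 63.18643920109427
t 0.25 pos [0.237  0.4681 0.2307] phi 1.102 tilt 0.001 q [0.97 0.05 0.1  1.62 0.   1.44] F [-0.7 -0.5  0.2] gap 0.0855
(0.535, -0.008, 0.25, 1.3) -> [-1.161e+00 -7.600e-02 -1.924e+00 -0.000e+00 -9.500e-02 -1.000e-03] dist 0.562
(0.535, -0.008, 0.25, -1.841592653589793) -> [-1.161e+00 -7.600e-02 -1.924e+00  1.000e-03  1.405e+00 -0.000e+00] dist 0.562
(0.36, 0.23, 0.25, 0.5) -> [-0.628 -0.077 -0.869  0.     0.287 -0.001] dist 0.269
```

```bash
python3 -m inch '-0.58 -0.04 -0.96 0 0 0;-0.58 -0.04 -0.96 0 0 0;-0.58 -0.04 -0.96 0 0 0;-0.58 -0.04 -0.96 0 0 0;-0.58 -0.04 -0.96 0 0 0' 100
python3 -m inch '-0.58 -0.04 -0.96 0 -0.09 0;-0.58 -0.04 -0.96 0 -0.09 0;-0.58 -0.04 -0.96 0 -0.09 0;-0.58 -0.04 -0.96 0 -0.09 0;-0.58 -0.04 -0.96 0 -0.09 0;-0.58 -0.04 -0.96 0 -0.09 0;-0.58 -0.04 -0.96 0 -0.09 0'
python3 - <<'E'
from h import *
state(); d=snap("wrist","w1")
P=[(.535,-.008,.022),(.557,-.019,.047),(.515,.003,.047)]
uv=proj(d,P);print(uv.round(0))
x,y=(uv[0]-[130,105]).astype(int);x=max(0,min(x,640-266));y=max(0,min(y,480-200))
print(x,y); cv2.imwrite("pics/w1c.png",crop(d,x,y,266,200,3))
E
```

```text
time_s: 0.88
position: [0.3868, 0.2278, 0.2409]
tcp_rot: [-1.397, -0.855, 0.856]
force: [0.4, -0.7, -1.2]
finger_gap: 0.0856
time_s: 1.75
position: [0.5343, -0.0101, 0.251]
tcp_rot: [-1.33, -0.997, 0.999]
force: [0.6, 0.1, -0.0]
finger_gap: 0.0852
t 1.75 pos [ 0.5343 -0.0101  0.251 ] phi 1.287 tilt 0.001 q [-0.14  0.08  0.17  1.66 -0.    0.14] F [ 0.6  0.1 -0. ] gap 0.0852
[[320. 210.]
 [316. 241.]
 [326. 191.]]
190 105
```

View pics/w1c.png

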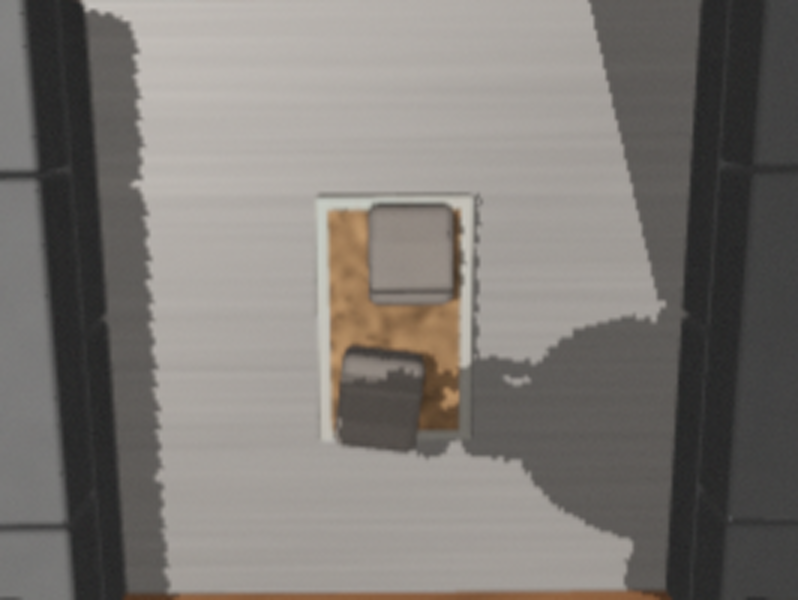

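Wrist crop: tin corners are at about (318,194), (474,194), (472,438) and (322,442). The near chip is centred at (412,250), square to the image. The far chip is centred at (382,400), turned about 0.1 rad.

```bash
cat > fit2.py <<'E'
from h import *
t=load("t1");s=load("s1");w=load("w1")
A=lambda L:np.array(L)/2.5+[240,190]; C=lambda L:(np.array(L)-[0,325])/2.2222+[225,190]; Wc=lambda L:np.array(L)/3+[190,105]
tc=Wc([[318,194],[474,194],[472,438],[322,442]]);P=atz(w,tc,.022);print("tin",P.round(4).tolist(),P.mean(0).round(4))
m=(P[2]+P[3]-P[0]-P[1])/2;print("L",np.linalg.norm(m),"yaw",np.arctan2(m[1],m[0]),"Wd",np.linalg.norm(P[1]-P[0]))
for a,b,c in(((207,147),(178,485),(382,400)),((184,190),(223,466),(412,248))):
    print("chip", atz(w,Wc([c]),.047).round(4), tri([(t,A([a])[0]),(s,C([b])[0]),(w,Wc([c])[0])]))
# tin corners triangulated top+wrist
for a,c in(((183,123),(472,438)),((231,138),(322,442)),((208,213),(318,194)),((157,207),(474,194))):
    pass
for a,c in(((183,123),(472,438)),((231,138),(322,442)),((210,213),(318,194)),((157,205),(474,194))): print(tri([(t,A([a])[0]),(w,Wc([c])[0])]))
E
python3 fit2.py
```

```text
tin [[0.4914, -0.0192, 0.022], [0.5051, 0.0276, 0.022], [0.5816, 0.0063, 0.022], [0.569, -0.0417, 0.022]] [ 0.5368 -0.0067  0.022 ]
L 0.08008689576360449 yaw -0.2768341646179781 Wd 0.04877490208612825
chip [[ 0.5548 -0.0168  0.047 ]] (array([ 0.55742521, -0.01811387,  0.03651006]), [array([-0.5,  0.2]), array([-0.4,  0. ]), array([-0.5,  0.3])])
chip [[0.5128 0.0047 0.047 ]] (array([0.51492552, 0.00400557, 0.03381316]), [array([-0.9,  0.5]), array([-0.9,  0. ]), array([-0.4,  0.7])])
(array([0.58166914, 0.0052758 , 0.02159047]), [array([-0.4, -0. ]), array([-1. ,  0.2])])
(array([ 0.56805553, -0.04201507,  0.02448239]), [array([-0.3, -0.1]), array([-0.7, -0.1])])
(array([ 0.49487907, -0.02430089, -0.04336977]), [array([-0.1, -0.1]), array([-0.3, -0.2])])
(array([0.50144365, 0.02636466, 0.05895024]), [array([ 0.3, -0.1]), array([ 0.7, -0.5])])
```

Run:
```python
from h import *
rows([(.514,.0045,.10,1.30),(.514,.0045,.03,1.30)])
```

```text
t 1.8 pos [ 0.5342 -0.0096  0.2512] phi 1.288 tilt 0.001 q [-0.14  0.08  0.17  1.66 -0.    0.14] F [ 0.6  0.7 -1.1] gap 0.0853
(0.514, 0.0045, 0.1, 1.3) -> [ 0.032  0.605  0.093 -0.    -0.006 -0.   ] dist 0.153
(0.514, 0.0045, 0.03, 1.3) -> [ 0.033  0.885  0.093 -0.    -0.006 -0.   ] dist 0.223
```

```bash
python3 -m inch '0.032 0.5 0.093 0 -0.006 0;0.032 0.6 0.093 0 -0.006 0;0.032 0.7 0.093 0 -0.006 0;0.032 0.8 0.093 0 -0.006 0;0.032 0.86 0.093 0 -0.006 0;0.032 0.885 0.093 0 -0.006 0;0.032 0.885 0.093 0 -0.006 0' 100 40
python3 -m inch '0 0 0 0 0 0;0 0 0 0 0 0;0 0 0 0 0 0;0 0 0 0 0 0;0 0 0 0 0 0;0 0 0 0 0 0' 0 40
python3 - <<'E'
from h import *
rows([(.514,.0045,.20,1.30),(.53,.25,.20,1.30),(.511,.331,.20,1.3),(.511,.331,.12,1.3)])
E
```

```text
time_s: 2.68
position: [0.5146, 0.0046, 0.0309]
tcp_rot: [-1.326, -1.009, 1.008]
force: [-0.5, 0.3, -1.2]
finger_gap: 0.0855
time_s: 3.42
position: [0.5153, 0.0044, 0.0316]
tcp_rot: [-1.327, -1.01, 1.008]
force: [1.1, -0.3, 4.1]
finger_gap: 0.0247
t 3.42 pos [0.5153 0.0044 0.0316] phi 1.301 tilt 0.003 q [-0.12  0.07 -0.27  1.22 -0.    0.15] F [ 1.1 -0.3  4.1] gap 0.0247
(0.514, 0.0045, 0.2, 1.3) -> [-0.001 -0.674  0.003  0.001  0.001 -0.   ] dist 0.168
(0.53, 0.25, 0.2, 1.3) -> [ 0.962 -0.675  0.203  0.001  0.001 -0.   ] dist 0.298
(0.511, 0.331, 0.2, 1.3) -> [ 1.254e+00 -6.750e-01  3.630e-01  1.000e-03  1.000e-03 -0.000e+00] dist 0.367
(0.511, 0.331, 0.12, 1.3) -> [ 1.254e+00 -3.550e-01  3.640e-01  1.000e-03  1.000e-03 -0.000e+00] dist 0.338
```

```bash
python3 -m inch '0 -0.25 0 0 0 0;0 -0.5 0 0 0 0;0.2 -0.65 0.1 0 0 0;0.45 -0.65 0.15 0 0 0;0.7 -0.65 0.2 0 0 0;0.95 -0.65 0.3 0 0 0;0.95 -0.65 0.38 0 0 0'
python3 - <<'E'
from h import *
rows([(.50,.331,.20,1.3),(.50,.331,.055,1.3)])
E
```

```text
time_s: 4.3
position: [0.4856, 0.2621, 0.1918]
tcp_rot: [-1.324, -1.011, 1.012]
force: [-1.0, -0.9, -0.2]
finger_gap: 0.0247
t 4.3 pos [0.4856 0.2621 0.1918] phi 1.305 tilt 0.001 q [ 0.37  0.11  0.09  1.55 -0.    0.64] F [-1.  -0.9 -0.2] gap 0.0247
(0.5, 0.331, 0.2, 1.3) -> [ 0.281 -0.033  0.017  0.     0.002 -0.001] dist 0.071
(0.5, 0.331, 0.055, 1.3) -> [ 0.282  0.547  0.017  0.     0.002 -0.001] dist 0.154
```

```bash
python3 -m inch '0.28 0 0.017 0 0 0;0.28 0.1 0.017 0 0 0;0.28 0.3 0.017 0 0 0;0.28 0.45 0.017 0 0 0;0.28 0.53 0.017 0 0 0;0.28 0.53 0.017 0 0 0'
python3 -m inch '0 0 0 0 0 0;0 0 0 0 0 0;0 0 0 0 0 0;0 -0.1 0 0 0 0;0 -0.3 0 0 0 0;0 -0.55 0 0 0 0;0 -0.55 0 0 0 0' 60
python3 - <<'E'
from h import *
d=snap("wrist","w2"); cv2.imwrite("pics/w2s.png",cv2.resize(d["pixels"][:,:,::-1],(400,300)))
rows([(.5555,-.0175,.22,1.19),(.5555,-.0175,.03,1.19)])
E
```

```text
time_s: 5.05
position: [0.4971, 0.3292, 0.0555]
tcp_rot: [-1.323, -1.004, 1.018]
force: [-0.6, -0.4, -0.1]
finger_gap: 0.025
time_s: 5.92
position: [0.5018, 0.3318, 0.2018]
tcp_rot: [-1.326, -1.017, 1.006]
force: [1.1, 1.0, -0.4]
finger_gap: 0.0514
t 5.97 pos [0.5004 0.3311 0.1982] phi 1.305 tilt 0.002 q [ 0.47  0.24  0.25  1.58 -0.    0.74] F [ 0.2  0.  -0.5] gap 0.0514
(0.5555, -0.0175, 0.22, 1.19) -> [-1.287e+00 -8.700e-02 -5.790e-01  1.000e-03  5.500e-02  0.000e+00] dist 0.354
(0.5555, -0.0175, 0.03, 1.19) -> [-1.288e+00  6.730e-01 -5.780e-01  1.000e-03  5.500e-02  0.000e+00] dist 0.391
```

View pics/w2s.png

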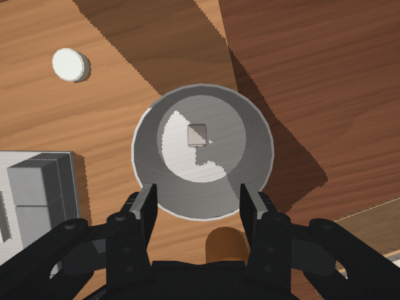

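The first chip lies in the tub, at (197,133) in the picture. Next is the second chip.

```bash
python3 -m inch '-0.95 -0.05 -0.43 0 0.04 0;-0.95 -0.05 -0.43 0 0.04 0;-0.95 -0.05 -0.43 0 0.04 0;-0.95 -0.05 -0.43 0 0.04 0;-0.95 -0.05 -0.43 0 0.04 0' 100
python3 - <<'E'
from h import *
rows([(.5555,-.0175,.15,1.19),(.5555,-.0175,.03,1.19)])
E
```

```text
time_s: 6.6
position: [0.5417, 0.0699, 0.2097]
tcp_rot: [-1.358, -0.943, 0.944]
force: [-0.0, 0.7, -1.0]
finger_gap: 0.0855
t 6.6 pos [0.5417 0.0699 0.2097] phi 1.216 tilt 0.001 q [ 0.01  0.1   0.11  1.58 -0.    0.36] F [-0.   0.7 -1. ] gap 0.0855
(0.5555, -0.0175, 0.15, 1.19) -> [-0.309  0.239 -0.173  0.     0.012 -0.001] dist 0.107
(0.5555, -0.0175, 0.03, 1.19) -> [-0.308  0.719 -0.173  0.     0.012 -0.001] dist 0.2
```

```bash
python3 -m inch '-0.309 0 -0.173 0 0.012 0;-0.309 0.1 -0.173 0 0.012 0;-0.309 0.3 -0.173 0 0.012 0;-0.309 0.5 -0.173 0 0.012 0;-0.309 0.65 -0.173 0 0.012 0;-0.309 0.71 -0.173 0 0.012 0;-0.309 0.715 -0.173 0 0.012 0'
python3 -m inch '0 0 0 0 0 0;0 0 0 0 0 0;0 0 0 0 0 0;0 0 0 0 0 0;0 0 0 0 0 0;0 0 0 0 0 0' 0 40
python3 - <<'E'
from h import *
rows([(.5555,-.0175,.20,1.19),(.53,.2,.2,1.25),(.530,.331,.20,1.3)])
E
```

```text
time_s: 7.48
position: [0.5544, -0.017, 0.0299]
tcp_rot: [-1.364, -0.923, 0.927]
force: [-0.0, -0.6, 0.3]
finger_gap: 0.0858
time_s: 8.22
position: [0.5555, -0.0172, 0.0313]
tcp_rot: [-1.366, -0.925, 0.926]
force: [-0.6, 0.2, 5.3]
finger_gap: 0.0248
t 8.22 pos [ 0.5555 -0.0172  0.0313] phi 1.191 tilt 0.001 q [-0.15  0.18 -0.16  1.23 -0.    0.23] F [-0.6  0.2  5.3] gap 0.0248
(0.5555, -0.0175, 0.2, 1.19) -> [-0.002 -0.675 -0.001  0.     0.001 -0.   ] dist 0.169
(0.53, 0.2, 0.2, 1.25) -> [ 0.769 -0.676  0.416  0.    -0.028 -0.   ] dist 0.276
(0.53, 0.331, 0.2, 1.3) -> [ 1.255 -0.676  0.61   0.    -0.052 -0.   ] dist 0.388
```

```bash
python3 -m inch '0 -0.25 0 0 0 0;0 -0.5 0 0 0 0;0.2 -0.65 0.15 0 0 0;0.4 -0.65 0.25 0 -0.02 0;0.65 -0.65 0.35 0 -0.04 0;0.9 -0.65 0.5 0 -0.05 0;0.95 -0.65 0.6 0 -0.05 0'
python3 - <<'E'
from h import *
rows([(.525,.331,.20,1.3),(.525,.331,.055,1.3)])
E
```

```text
time_s: 9.1
position: [0.5032, 0.2616, 0.1921]
tcp_rot: [-1.326, -1.004, 1.007]
force: [0.5, -0.0, -0.3]
finger_gap: 0.025
t 9.1 pos [0.5032 0.2616 0.1921] phi 1.298 tilt 0.002 q [ 0.36  0.15  0.14  1.55 -0.    0.63] F [ 0.5 -0.  -0.3] gap 0.025
(0.525, 0.331, 0.2, 1.3) -> [ 0.291 -0.032 -0.009 -0.001 -0.001 -0.001] dist 0.073
(0.525, 0.331, 0.055, 1.3) -> [ 0.292  0.548 -0.01  -0.001 -0.001 -0.001] dist 0.155
```

```bash
python3 -m inch '0.29 0 -0.01 0 0 0;0.29 0.1 -0.01 0 0 0;0.29 0.3 -0.01 0 0 0;0.29 0.45 -0.01 0 0 0;0.29 0.53 -0.01 0 0 0;0.29 0.53 -0.01 0 0 0'
python3 -m inch '0 0 0 0 0 0;0 0 0 0 0 0;0 0 0 0 0 0;0 -0.1 0 0 0 0;0 -0.3 0 0 0 0;0 -0.6 0 0 0 0;0 -0.7 0 0 0 0' 60
python3 - <<'E'
from h import *
d=snap("wrist","w3"); t=snap("top","t3"); a=cv2.resize(d["pixels"][:,:,::-1],(400,300)); b=crop(t,130,220,240,180,400/240)
cv2.imwrite("pics/w3s.png",np.hstack([a,b[:300]]))
s,M=state()
# candidate jaw directions for probe: own yaw .391; across own y -> phi=.391+pi/2=1.96 ; across own x -> .391
rows([(.454,-.357,.25,1.96),(.454,-.357,.25,.391)])
E
```

```text
time_s: 9.85
position: [0.5223, 0.3293, 0.0558]
tcp_rot: [-1.324, -0.998, 1.013]
force: [-0.4, 0.0, -1.1]
finger_gap: 0.0246
time_s: 10.72
position: [0.5249, 0.3307, 0.236]
tcp_rot: [-1.326, -1.004, 1.008]
force: [0.8, 1.0, -0.1]
finger_gap: 0.0516
t 10.82 pos [0.5265 0.3315 0.2388] phi 1.298 tilt 0.004 q [ 0.45  0.31  0.41  1.67 -0.    0.73] F [ 0.2  0.5 -0. ] gap 0.051
t 10.82 pos [0.5265 0.3315 0.2388] phi 1.298 tilt 0.004 q [ 0.45  0.31  0.41  1.67 -0.    0.73] F [ 0.2  0.5 -0. ] gap 0.051
(0.454, -0.357, 0.25, 1.96) -> [-2.73e+00 -5.00e-02 -4.63e-01  2.00e-03 -3.16e-01  1.00e-03] dist 0.692
(0.454, -0.357, 0.25, 0.391) -> [-2.73e+00 -5.00e-02 -4.63e-01  1.00e-03  4.33e-01  2.00e-03] dist 0.692
```

View pics/w3s.png

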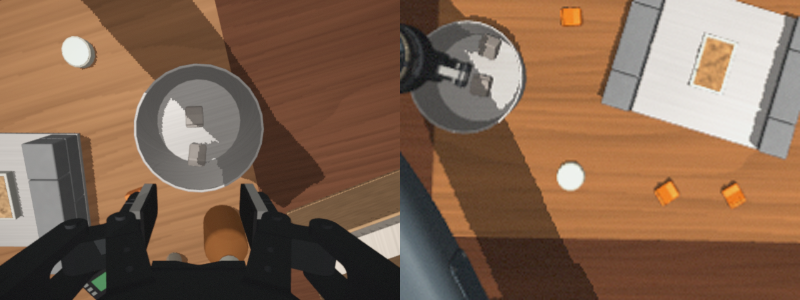

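Both chips lie in the tub, at (194,117) and (197,153) in the left picture, and the tin is clear. Now I go to the probe.

```bash
python3 -m inch '-0.95 -0.05 -0.15 0 0 0;-0.95 -0.05 -0.15 0 0 0;-0.95 -0.05 -0.15 0 0 0;-0.95 -0.05 -0.15 0 0 0' 100
python3 -m inch '-0.95 -0.05 -0.15 0 0 0;-0.95 -0.05 -0.15 0 0 0;-0.95 -0.05 -0.15 0 0 0;-0.95 -0.05 -0.15 0 0 0'
python3 - <<'E'
from h import *
rows([(.454,-.357,.27,1.96)])
E
```

```text
time_s: 11.32
position: [0.4979, 0.0905, 0.2506]
tcp_rot: [-1.328, -1.009, 1.002]
force: [1.5, -0.3, 0.1]
finger_gap: 0.0853
time_s: 11.82
position: [0.4691, -0.1503, 0.2625]
tcp_rot: [-1.328, -1.009, 1.002]
force: [0.8, 0.7, -0.3]
finger_gap: 0.0851
t 11.82 pos [ 0.4691 -0.1503  0.2625] phi 1.297 tilt 0.004 q [-0.45 -0.03  0.08  1.68  0.   -0.17] F [ 0.8  0.7 -0.3] gap 0.0851
(0.454, -0.357, 0.27, 1.96) -> [-0.812 -0.031 -0.166  0.002 -0.317  0.   ] dist 0.207
```

```bash
python3 -m inch '-0.81 -0.03 -0.166 0 -0.317 0;-0.81 -0.03 -0.166 0 -0.317 0;-0.81 -0.03 -0.166 0 -0.317 0;-0.81 -0.03 -0.166 0 -0.317 0;-0.81 -0.03 -0.166 0 -0.317 0;-0.81 -0.03 -0.166 0 -0.317 0'
python3 - <<'E'
from h import *
state(); d=snap("wrist","w4"); snap("top","t4")
u=proj(d,[(.454,-.357,.119),(.454,-.357,.034)]);print(u)
x,y=(u.mean(0)-[133,100]).astype(int);x=max(0,min(x,374));y=max(0,min(y,280));print(x,y)
cv2.imwrite("pics/w4c.png",crop(d,x,y,266,200,3))
E
```

```text
time_s: 12.58
position: [0.4541, -0.3559, 0.2693]
tcp_rot: [-1.001, -1.494, 1.486]
force: [-0.4, -0.6, 0.9]
finger_gap: 0.0854
t 12.57 pos [ 0.4541 -0.3559  0.2693] phi 1.96 tilt 0.004 q [-0.78  0.2   0.34  1.71  0.   -1.17] F [-0.4 -0.6  0.9] gap 0.0854
[[316.33381723 227.09439438]
 [316.49808607 207.71821903]]
183 117
```

View pics/w4c.png

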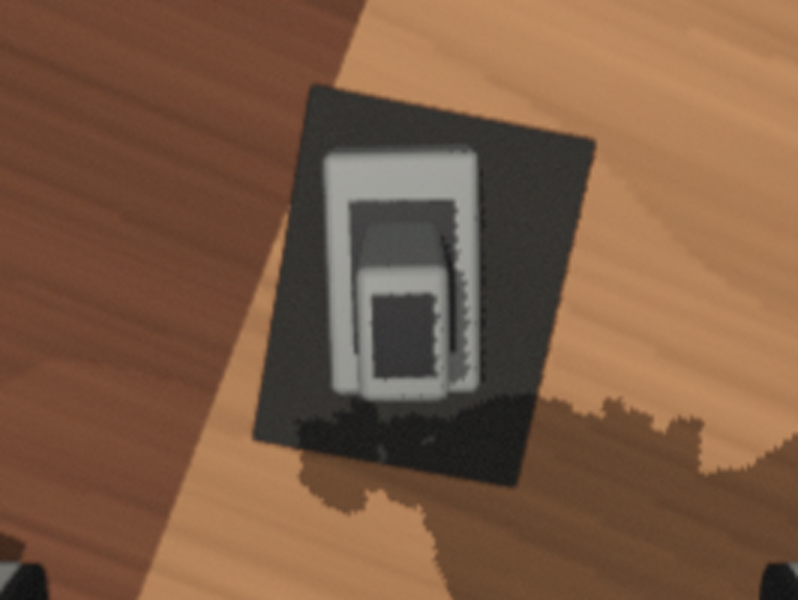

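Wrist crop: the stem top spans (358,268) to (448,400) and the head (325,153) to (481,390), both within 1 mm or so of the prediction. Next is a joint fit of wrist, top and scene views.

```bash
cat > fit3.py <<'E'
exec(open("fit1.py").read().split("W=[.1")[0])
w=load("w4"); Wc=lambda L:np.array(L)/3+[183,117]
H=np.array([[1,1],[-1,1],[-1,-1],[1,-1]])
obs=[(w,0,Wc([[325,153],[476,150],[481,390],[333,392]])),(w,1,Wc([[358,268],[446,266],[448,400],[360,400]])),
(t,0,B([[140,165],[232,133],[298,283],[204,322]])),(t,1,B([[230,200],[283,190],[303,258],[250,275]])),(s,1,E_([[513,352],[553,350],[541,380],[502,378]]))]
def rp(p,o,full=False):
    x,y,wz,zh,zs=p
    P=[fr(x,y,wz,np.c_[H*[.04,.025],np.full(4,zh)]),fr(x,y,wz,np.c_[H*[.018,.012],np.full(4,zs)])]
    out=[]
    for d,i,u in o:
        q=proj(d,P[i]); out.append(np.array([q[np.argmin(((q-k)**2).sum(1))]-k for k in u]))
    return [k.round(1).tolist() for k in out] if full else np.concatenate(out).ravel()
for o in(obs,obs[:2]):
    r=least_squares(rp,[.454,-.357,.4,.034,.119],args=(o,),loss="soft_l1");print(r.x.round(4))
r2=least_squares(lambda p:rp([*p,.034,.119],obs[:2]),[.454,-.357,.4]);print(r2.x.round(4),rp([*r2.x,.034,.119],obs[:2],True))
E
python3 fit3.py
python3 - <<'E'
from h import *
rows([(.454,-.3565,.14,1.985),(.454,-.3565,.06,1.985)])
E
```

```text
[ 0.4548 -0.3558  0.4079  0.033   0.1173]
[ 0.4559 -0.3552  0.4099  0.0257  0.1128]
[ 0.4546 -0.3558  0.4102] [[[-1.1, -0.2], [1.1, -0.3], [-0.2, 0.5], [-0.6, 0.9]], [[-1.2, -0.7], [1.2, -0.8], [1.0, 0.2], [-0.4, 0.8]]]
t 12.68 pos [ 0.4545 -0.3553  0.2698] phi 1.961 tilt 0.005 q [-0.78  0.2   0.34  1.71  0.   -1.17] F [-0.2  0.5  0. ] gap 0.0855
(0.454, -0.3565, 0.14, 1.985) -> [-0.004  0.519  0.006  0.002 -0.011 -0.   ] dist 0.13
(0.454, -0.3565, 0.06, 1.985) -> [-0.003  0.839  0.007  0.002 -0.011 -0.   ] dist 0.21
```

```bash
python3 -m inch '-0.002 0.2 0 0.002 -0.01 0;-0.002 0.4 0 0.002 -0.01 0;-0.002 0.6 0 0.002 -0.01 0;-0.002 0.72 0 0.002 -0.01 0;-0.002 0.8 0 0.002 -0.01 0;-0.002 0.84 0 0.002 -0.01 0;-0.002 0.84 0 0.002 -0.01 0;-0.002 0.84 0 0.002 -0.01 0' 100 80
python3 -m inch '0 0 0 0 0 0;0 0 0 0 0 0;0 0 0 0 0 0;0 0 0 0 0 0;0 0 0 0 0 0;0 0 0 0 0 0;0 0 0 0 0 0' 0 80
python3 -m inch '0 -0.05 0 0 0 0;0 -0.15 0 0 0 0;0 -0.3 0 0 0 0;0 -0.45 0 0 0 0;0 -0.55 0 0 0 0;0 -0.55 0 0 0 0;0 -0.55 0 0 0 0'
python3 - <<'E'
from h import *
rows([(.5366,-.0068,.21,1.98-.685)])
snap("scene","s5")
E
```

```text
time_s: 13.68
position: [0.4564, -0.3559, 0.0613]
tcp_rot: [-0.989, -1.506, 1.507]
force: [0.2, -0.2, 0.6]
finger_gap: 0.0851
time_s: 14.55
position: [0.4564, -0.3559, 0.0616]
tcp_rot: [-0.989, -1.506, 1.507]
force: [-0.6, 1.5, 3.0]
finger_gap: 0.0234
time_s: 15.42
position: [0.4556, -0.3552, 0.1974]
tcp_rot: [-0.986, -1.506, 1.506]
force: [0.0, -0.3, -2.4]
finger_gap: 0.0232
t 15.43 pos [ 0.4556 -0.3552  0.1974] phi 1.983 tilt 0.001 q [-0.78  0.18  0.18  1.57  0.   -1.19] F [ 0.  -0.3 -2.4] gap 0.0232
(0.5366, -0.0068, 0.21, 1.295) -> [ 1.147 -0.051 -0.855  0.     0.328 -0.   ] dist 0.358
```

```bash
python3 -m inch '0.1 -0.03 -0.07 0 0 0;0.25 -0.05 -0.18 0 0.05 0;0.4 -0.05 -0.3 0 0.1 0;0.55 -0.05 -0.42 0 0.15 0;0.7 -0.05 -0.53 0 0.2 0;0.85 -0.05 -0.65 0 0.26 0;0.95 -0.05 -0.72 0 0.32 0;0.97 -0.05 -0.73 0 0.328 0;0.97 -0.05 -0.73 0 0.328 0'
python3 - <<'E'
from h import *
rows([(.5366,-.0068,.21,1.295),(.5366,-.0068,.14,1.295)])
E
```

```text
time_s: 16.6
position: [0.5247, -0.0596, 0.2081]
tcp_rot: [-1.324, -1.003, 1.007]
force: [-1.3, -0.1, -3.8]
finger_gap: 0.0231
t 16.6 pos [ 0.5247 -0.0596  0.2081] phi 1.297 tilt 0.003 q [-0.24  0.06  0.06  1.58 -0.    0.03] F [-1.3 -0.1 -3.8] gap 0.0231
(0.5366, -0.0068, 0.21, 1.295) -> [ 0.216 -0.008  0.011 -0.001  0.001 -0.   ] dist 0.054
(0.5366, -0.0068, 0.14, 1.295) -> [ 0.216  0.272  0.011 -0.001  0.001 -0.   ] dist 0.087
```

```bash
python3 -m inch '0.08 0 0.005 0 0 0;0.16 0 0.011 0 0 0;0.216 0.05 0.011 0 0 0;0.216 0.15 0.011 0 0 0;0.216 0.25 0.011 0 0 0;0.216 0.27 0.011 0 0 0;0.216 0.27 0.011 0 0 0'
python3 - <<'E'
from h import *
s,M=state(); 
w=snap("wrist","w6"); sc=snap("scene","s6"); tp=snap("top","t6")
a=crop(w,160,60,320,420,600/420)[:600,:400]
b=crop(sc,240,170,160,120,2.5); c=crop(tp,280,205,80,60,5)
cv2.imwrite("pics/c6.png",np.hstack([cv2.resize(w["pixels"][:,:,::-1],(400,300)),b])) if 0 else cv2.imwrite("pics/c6.png",np.vstack([np.hstack([crop(w,120,60,400,300,1),b]),np.hstack([c,np.zeros_like(c)])]))
E
```

```text
time_s: 17.48
position: [0.536, -0.0073, 0.1399]
tcp_rot: [-1.323, -1.002, 1.007]
force: [-0.0, 0.6, -2.4]
finger_gap: 0.0235
t 17.48 pos [ 0.536  -0.0073  0.1399] phi 1.297 tilt 0.004 q [-0.14  0.08 -0.05  1.45 -0.    0.14] F [-0.   0.6 -2.4] gap 0.0235
```

View pics/c6.png

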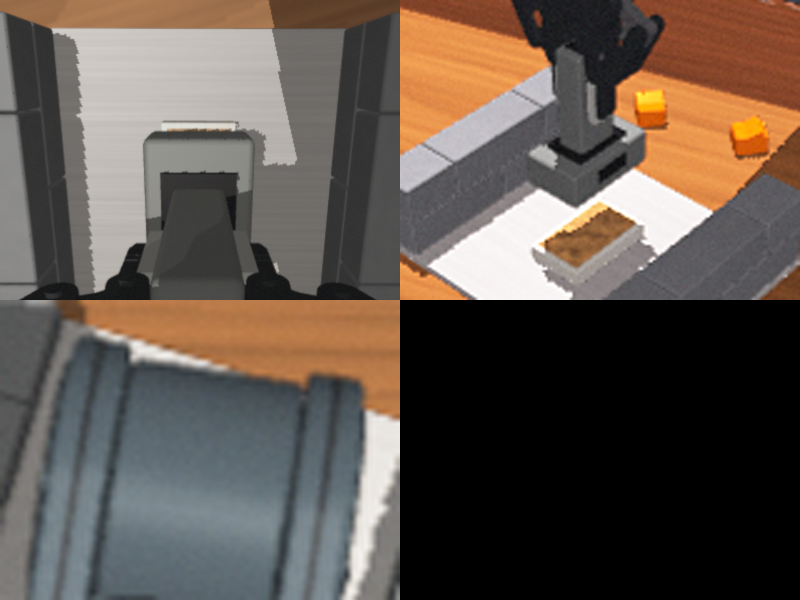

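Wrist view: the head's near edge runs from (144,140) to (253,140) and the tin's near edge from (163,122) to (238,122), with matching centres and parallel. Scene view: the head is above the tin and clear of the walls. A comparison with the model comes next.

Run:
```python
from h import *
w=load("w6");sc=load("s6"); s,M=state()
def pr(dz,zb): 
    c=np.array([.536,-.0073])+dz*np.array([-np.sin(1.297),np.cos(1.297)]); return box(c[0],c[1],1.297-np.pi/2,.08,.05,zb)
for dz in(0,.002):
    P=pr(dz,.0823+.03);Q=pr(dz,.0823)
    print("wrist crop top",(proj(w,P)-[120,60]).round(1).tolist())
    print("scene crop top",((proj(sc,P)-[240,170])*2.5+[400,0]).round(0).tolist(),"bot",((proj(sc,Q)-[240,170])*2.5+[400,0]).round(0).tolist())
T=box(.5368,-.0067,-.277,.08,.05,.022)
print("tin wrist",(proj(w,T)-[120,60]).round(1).tolist(),"scene",((proj(sc,T)-[240,170])*2.5+[400,0]).round(0).tolist())
cv2.imwrite("pics/c7.png",crop(sc,280,200,100,75,8))
```

```text
t 17.62 pos [ 0.5374 -0.0072  0.1419] phi 1.297 tilt 0.0 q [-0.14  0.08 -0.05  1.45 -0.    0.14] F [-0.7  0.1 -2.7] gap 0.0231
wrist crop top [[249.1, 303.0], [255.1, 141.4], [141.4, 141.4], [147.5, 303.0]]
scene crop top [[572.0, 180.0], [644.0, 130.0], [595.0, 105.0], [523.0, 152.0]] bot [[573.0, 212.0], [644.0, 161.0], [596.0, 136.0], [525.0, 184.0]]
wrist crop top [[249.2, 299.4], [255.3, 136.8], [141.3, 136.9], [147.4, 299.4]]
scene crop top [[574.0, 179.0], [646.0, 129.0], [597.0, 104.0], [525.0, 151.0]] bot [[575.0, 210.0], [646.0, 160.0], [598.0, 135.0], [527.0, 182.0]]
tin wrist [[233.9, 234.3], [237.2, 121.8], [161.8, 121.6], [164.2, 234.1]] scene [[576.0, 273.0], [644.0, 221.0], [598.0, 195.0], [529.0, 244.0]]
```

View pics/c7.png

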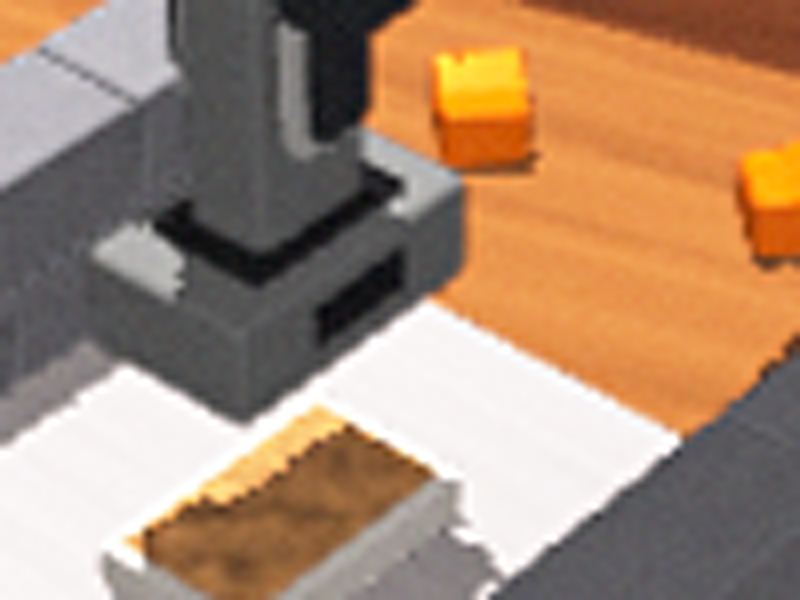

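The probe and tin line up within about 1–2 mm. Lowering to a face height of about 33 mm.

```bash
python3 -m inch '0 0.04 0 0 0 0;0 0.08 0 0 0 0;0 0.12 0 0 0 0;0 0.15 0 0 0 0;0 0.17 0 0 0 0;0 0.17 0 0 0 0;0 0.17 0 0 0 0'
python3 - <<'E'
from h import *
rows([(.5378,-.0070,.0905,1.294)]); snap("wrist"); rows([(.5378,-.0070,.0905,1.294)]); snap("scene"); rows([(.5378,-.0070,.0905,1.294)])
E
```

```text
time_s: 18.5
position: [0.5376, -0.0072, 0.0998]
tcp_rot: [-1.327, -1.005, 1.005]
force: [0.1, 0.3, -3.6]
finger_gap: 0.0229
t 18.5 pos [ 0.5376 -0.0072  0.0998] phi 1.297 tilt 0.0 q [-0.14  0.09 -0.12  1.36 -0.    0.14] F [ 0.1  0.3 -3.6] gap 0.0229
(0.5378, -0.007, 0.0905, 1.294) -> [ 0.001  0.037 -0.     0.     0.001  0.   ] dist 0.009
t 18.55 pos [ 0.5378 -0.0072  0.0999] phi 1.297 tilt 0.001 q [-0.14  0.09 -0.12  1.36 -0.    0.14] F [-0.2  0.7 -2.1] gap 0.0232
(0.5378, -0.007, 0.0905, 1.294) -> [0.001 0.038 0.    0.    0.001 0.   ] dist 0.009
t 18.6 pos [ 0.5378 -0.0072  0.1   ] phi 1.297 tilt 0.001 q [-0.14  0.09 -0.12  1.36 -0.    0.14] F [-0.5  0.1 -3.6] gap 0.0234
(0.5378, -0.007, 0.0905, 1.294) -> [0.001 0.038 0.    0.    0.001 0.   ] dist 0.01
```

```bash
python3 -m inch '0 0.012 0 0 0 0;0 0.024 0 0 0 0;0 0.034 0 0 0 0;0 0.036 0 0 0 0;0 0.036 0 0 0 0;0 0.036 0 0 0 0;0 0.036 0 0 0 0;0 0.036 0 0 0 0'
python3 - <<'E'
from h import *
s,M=state(); print(s["joint_velocities"].round(3)); sc=snap("scene","s8"); w=snap("wrist","w8")
T=np.vstack([box(.5368,-.0067,-.277,.08,.05,z) for z in(.022,.033)]); print(((proj(sc,T)-[280,200])*5).round(0).tolist())
cv2.imwrite("pics/c8.png",np.hstack([crop(sc,280,200,80,80,5),crop(w,160,60,320,320,1.25)]))
E
```

```text
time_s: 19.6
position: [0.5378, -0.0072, 0.0911]
tcp_rot: [-1.327, -1.006, 1.005]
force: [-0.2, 0.5, -3.9]
finger_gap: 0.0233
t 19.6 pos [ 0.5378 -0.0072  0.0911] phi 1.297 tilt 0.001 q [-0.14  0.1  -0.13  1.34 -0.    0.14] F [-0.2  0.5 -3.9] gap 0.0233
[-0.001 -0.    -0.     0.002  0.     0.001]
[[151.0, 395.0], [288.0, 293.0], [196.0, 240.0], [59.0, 338.0], [150.0, 374.0], [288.0, 272.0], [195.0, 220.0], [57.0, 317.0]]
```

View pics/c8.png

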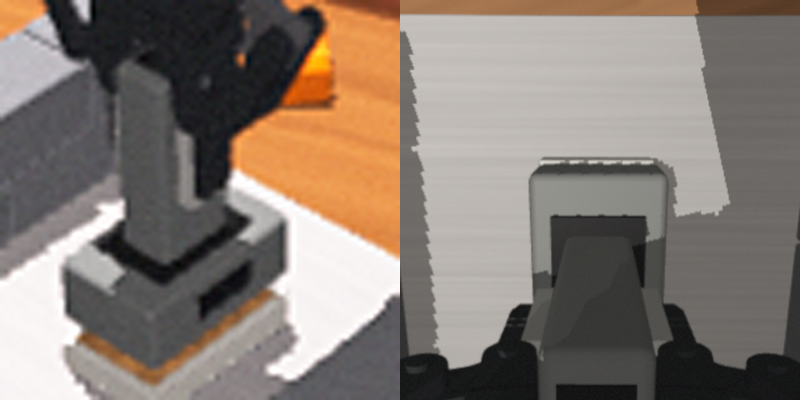

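Run:
```python
from h import *
w=load("w8")
f=lambda P:((proj(w,P)-[160,60])*1.25+[400,0]).round(1).tolist()[1:3]
print("tin",f(box(.5368,-.0067,-.277,.08,.05,.022)))
for dx in(-.004,0,.004):
  for z in(.031,.037): print(dx,z,"bot",f(box(.5368+dx*.96,-.0067-dx*.27,-.277,.08,.05,z)),"top",f(box(.5368+dx*.96,-.0067-dx*.27,-.277,.08,.05,z+.03)))
state()
```

```text
tin [[656.3, 159.1], [540.8, 158.8]]
-0.004 0.031 bot [[659.2, 152.1], [538.0, 151.7]] top [[669.7, 161.2], [528.2, 160.8]]
-0.004 0.037 bot [[661.1, 153.7], [536.3, 153.3]] top [[672.3, 163.4], [525.8, 163.0]]
0 0.031 bot [[658.9, 161.8], [538.4, 161.4]] top [[669.3, 172.5], [528.6, 172.1]]
0 0.037 bot [[660.7, 163.7], [536.6, 163.3]] top [[671.8, 175.0], [526.3, 174.6]]
0.004 0.031 bot [[658.6, 171.4], [538.7, 171.0]] top [[668.8, 183.6], [529.0, 183.2]]
0.004 0.037 bot [[660.4, 173.5], [537.0, 173.2]] top [[671.3, 186.5], [526.7, 186.1]]
t 19.7 pos [ 0.5378 -0.0072  0.091 ] phi 1.297 tilt 0.001 q [-0.14  0.1  -0.13  1.34 -0.    0.14] F [-0.2  0.8 -3.2] gap 0.0234
```

```bash
python3 -c "
from rig import arm
print(arm.finish_job())"
```

```text
the job is handed in; nothing more can be done
None
```

I put both grey stone chips in the waste tub, then took the probe by its stem, lifted it over the wall and handed the job in at 19.7 s, still holding it over the tin. `finish_job` gives no verdict, so this rests on my own checks.

- **Chips:** the wrist and top pictures, taken before I moved to the probe, showed both in the tub and the tin clear. I did not look at them again after that.
- **Probe position:** by the wrist view and the measured tool pose, the face is centred within about 1–2 mm of the tin. The tilt is about 0.001 rad and the long axis lines up within about 0.01 rad.
- **Probe hold:** joint speeds were at most 0.002 rad/s. The finger gap was steady at 23 mm with an 80 N grip, and the wrist force (about −3 to −4 N vertical) fits the probe's weight with no contact.
- **Disagreement on height:** tool height gives about 11 mm above the tin, while corners read from the scene view suggest about 15 mm. Part of that is probably the rounded edges, and both are inside 4 to 20 mm.
- **Bystanders:** I kept every path clear of them and saw no sign of contact, but I did not measure their final positions.

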